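Find the rattling parts case and present it for inspection

TASK

One of the three sealed parts cases has a part loose inside: pick the cases up one at a time and shake each briskly back and forth a few times in the air until you find the one that rattles, standing every quiet one upright on the bench again, clear of the light panel. Then present the rattling case: hold it upright and still over the middle of the light panel, 10 to 20 cm clear of it, and finish while still holding it there. Leave the tape roll and the pen cup alone.

Things in the scene. Friction and masses are not known exactly. Their poses are not given: they have to be found in the camera images.
- case_a_centre (a point): centre (half-way up, 32.5 mm above the underside) of one of three outwardly identical sealed parts cases: rigid white plastic box 104 mm long (its x axis) x 63 wide (y, over the grip ribs on its sides) x 65 tall (z up), orange band round both ends, paper seal on the lid, standing on the bench. Two are packed tight, one (any of them, at any place) has a loose part.
- case_b_centre (a point): centre (half-way up, 32.5 mm above the underside) of one of three outwardly identical sealed parts cases: rigid white plastic box 104 mm long (its x axis) x 63 wide (y, over the grip ribs on its sides) x 65 tall (z up), orange band round both ends, paper seal on the lid, standing on the bench. Two are packed tight, one (any of them, at any place) has a loose part.
- case_c_centre (a point): centre (half-way up, 32.5 mm above the underside) of one of three outwardly identical sealed parts cases: rigid white plastic box 104 mm long (its x axis) x 63 wide (y, over the grip ribs on its sides) x 65 tall (z up), orange band round both ends, paper seal on the lid, standing on the bench. Two are packed tight, one (any of them, at any place) has a loose part.
- case_a: the case of case_a_centre, origin at the centre of its underside, same axes; about 0.46 kg; grip it lightly (30 N is ample, over 60 N makes it unsteady). In the one that rattles a 40 mm, 260 g steel ball rolls with 54 mm of play along the length: at the stop of a quick 10 cm stroke it runs to the leading end; from end to end the moment at the wrist shifts by about 0.13 N m.
- case_b: the case of case_b_centre, origin at the centre of its underside, same axes; about 0.46 kg; grip it lightly (30 N is ample, over 60 N makes it unsteady). In the one that rattles a 40 mm, 260 g steel ball rolls with 54 mm of play along the length: at the stop of a quick 10 cm stroke it runs to the leading end; from end to end the moment at the wrist shifts by about 0.13 N m.
- case_c: the case of case_c_centre, origin at the centre of its underside, same axes; about 0.46 kg; grip it lightly (30 N is ample, over 60 N makes it unsteady). In the one that rattles a 40 mm, 260 g steel ball rolls with 54 mm of play along the length: at the stop of a quick 10 cm stroke it runs to the leading end; from end to end the moment at the wrist shifts by about 0.13 N m.
- panel_centre (a point): centre of the top of the inspection light panel, a fixed lit white plate in a steel frame, 130 mm (x) x 240 mm (y), 5 mm high, lying on the bench beyond the cases
- panel: the same light panel, origin under its centre
- tape_roll: bystander: roll of brown tape lying flat, 90 mm across, 48 mm high, origin under its centre
- pen_cup: bystander: black pen cup, 76 mm across, 90 mm high with pens to 131 mm, origin under its centre
There are look-alikes about, which are no part of the job. What is shaped like the case_a but yellow is not meant.

How it is judged:
By the outcome, as a careful person would: the job done as asked, in the order asked, and still so for the second after the job is handed in, while the arm keeps its last pose, push and grip.
It also fails if it takes over 72 s, if anything falls off the work surface, if the arm or the gripper's body presses on something with over 40 N, if the wrist force passes 120 N, or if a joint passes its speed limit or range.

ROBOT

A 6-joint arm with a two-finger parallel gripper is mounted at the origin on the work surface. World frame = base frame: x ahead of the robot, y to its left, z up, the work surface at z = 0. Lengths are in m, angles in rad, forces in N, time in s.
With the tool pointing down it reaches from about 0.275 to 0.85 m from the base axis. Payload 19 kg.
Tool frame: the origin (TCP) lies midway between the tips of the shut fingers; the grasp point (between the pads) lies 19 mm behind it (grip_depth is the y of the grasp point in the tool frame, in m); y points along the fingers, x is the direction in which the jaws open and shut, and the axes are right-handed (so a half turn about y gives the same grasp; the last joint's range is limited). The gripper opens to 85 mm and grips with 20 to 120 N. Pads are 22 mm wide; open, the fingers measure 114 mm over their backs; the gripper's body (76 mm by 85 mm) begins 54 mm behind the grasp point. The pads swing forward as they close: fully open they stand 13 mm farther back than shut.
Start: joints at [1.207, 0.15, 1.437, -0, 1.554, -0.134], TCP at [0.131, 0.56, 0.231] pointing down, gripper open.
Joint ranges: [-2.8, 2.8], [-0.68, 2.1], [0.12, 2.68], [-1.39, 4.53], [0.16, 2.79], [-2.81, 2.81]. Speed limits (rad/s): [1.89, 1.89, 2.22, 3.01, 3.01, 3.01].

INTERFACE

Orientations are given as [roll, pitch, yaw] about the fixed x, y, z axes, in that order (R = Rz(yaw) Ry(pitch) Rx(roll)).
In Python, from station import move_pose, line_to, move_j, move_gripper, pause, ik, capture, MotionError, hand_in, current_clock, current_joint_pos, current_dq, current_joint_efforts, current_tool_pos, current_ee_rot, current_ft_force, current_moment, current_finger_gap, grip_depth gives the robot as it stands. The module is installed in compiled form; this text tells all that it offers. Calls block until the motion is done:
- move_pose(position, orientation): joint-space move of the TCP to a pose.
- line_to(position, rotation=None, velocity=0.15, guard=None): straight line of the TCP; rotation=None keeps the orientation; velocity is the mean speed in m/s. With guard (N) it stops when the force on the tool has changed by that much, and returns True; else False.
- move_j(angles): joint-space move.
- move_gripper(opening, force=None): finger opening in m; force is the grip in N (None keeps the last); returns when the fingers have stopped.
- pause(seconds).
- ik(position, orientation): joint angles nearest the present ones, or None.
- capture(name): name is "side" or "top" or "wrist"; returns a dict with "pixels" (400x640x3 uint8, blue, green, red), "depth" (400x640 float32, m along the optical axis (not along the pixel's ray), 0 where there is no reading), "fx", "fy", "cx", "cy" (pixels), "k1" (the pictures are not rectified: a ray, as slopes to the right and down, at radius r is drawn at 1 + k1 r^2 times it, then the intrinsics apply), "xyz" and "rotation" of the camera in the world; the wrist camera has in their place "T_tool_cam" (4x4, takes a point from camera to tool coordinates, whose origin is the TCP and whose axes are the tool frame's). Camera axes: x right, y up, looking along -z (the intrinsics and any distortion apply to the point x, -y, -z); pixel columns grow to the right and rows downward; lengths in m; the calibration is good to about 2 mm. A picture is of the moment at which its call begins: read the wrist's pose just before it.
A pose or a line that the arm cannot do raises MotionError and nothing moves.
- hand_in(): hands the job in, once; it reports no verdict.
Readings, each from a call of its own:
- current_clock(): time.
- current_joint_pos(): joint angles.
- current_dq(): joint speeds.
- current_joint_efforts(): joint torques, N m.
- current_tool_pos(): TCP position.
- current_ee_rot(): TCP orientation.
- current_ft_force(): force on the tool from outside, world axes, zero at the start.
- current_moment(): the same for the moment, N m.
- current_finger_gap(): finger opening in m.
Only numpy, scipy, OpenCV 4.12 (cv2) and the standard library are available. Lean on these libraries where they do the work, as an engineer would, in place of code of your own. Each camera call takes 0.05 s, during which the arm holds its last target.

## Working session

There is one attempt and no reset: what is moved stays moved. The work goes in short steps, each a Python script; the robot and the scene stay as the last script left them, time stands still between calls to the robot, and variables do not carry over. Pictures are saved under pics/ and viewed, and the job is handed in when it is done.

```bash
ls; mkdir -p pics; python3 - <<'E'
from station import *
import cv2,numpy as np,pickle
print(current_clock(),current_tool_pos(),current_ee_rot(),current_finger_gap(),grip_depth,current_joint_pos())
for n in("top","side"):
    c=capture(n); cv2.imwrite(f"pics/{n}0.png",c["pixels"]); pickle.dump(c,open(f"{n}0.pkl","wb"))
    print({k:v for k,v in c.items() if k not in("pixels","depth")}, (c["depth"]>0).mean())
E
```

```text
pics
0.0 [0.13088021 0.55964972 0.23069918] [-1.57063210e+00  1.18574205e-03  1.34102031e+00] 0.08541713682038889 -0.0187 [ 1.20703740e+00  1.50955114e-01  1.43801874e+00  4.36009930e-06
  1.55381585e+00 -1.33982884e-01]
{'fx': 428.2836455594875, 'fy': 428.2836455594875, 'cx': 314.24390125309196, 'cy': 200.067697987597, 'k1': -0.07917585787580432, 'xyz': array([ 0.4132114 , -0.01787583,  1.21607182]), 'rotation': array([ 1.28494699e-01, -2.85282751e-04, -1.56531559e+00])} 0.99603515625
{'fx': 415.33113952402067, 'fy': 415.33113952402067, 'cx': 316.52097711739793, 'cy': 199.16736976952353, 'k1': -0.111118284790574, 'xyz': array([ 0.09906406, -0.63744653,  0.87500782]), 'rotation': array([ 0.76189693,  0.01885996, -0.60687455])} 0.9959375
```

View pics/top0.png

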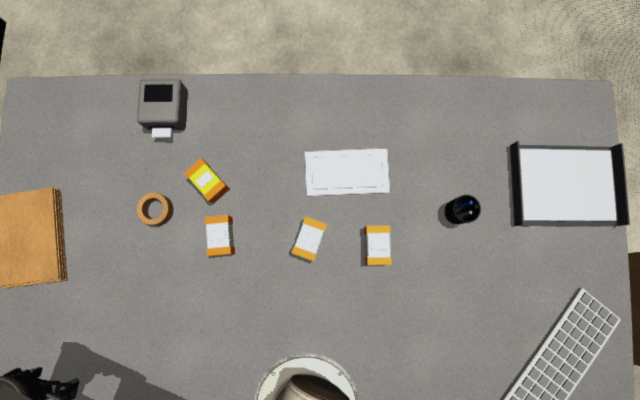

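View pics/side0.png

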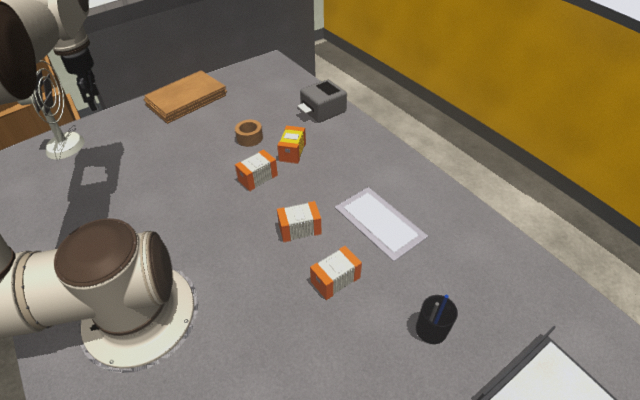

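The top view shows white cases at about (218,236), (309,240) and (378,245). The yellow look-alike is at (206,180), the panel at (347,172), the tape at (153,210) and the cup at (463,209). Next I locate them using colour masks and depth.

```bash
cat > h.py <<'E'
from station import *
import cv2,numpy as np,pickle
from scipy.spatial.transform import Rotation as Rt
def cloud(c,R=None,t=None):
    K=np.array([[c["fx"],0,c["cx"]],[0,c["fy"],c["cy"]],[0,0,1]])
    v,u=np.mgrid[0:400,0:640]
    p=cv2.undistortPoints(np.stack([u,v],-1).reshape(-1,1,2).astype(float),K,np.array([c["k1"],0,0,0.]))[:,0]
    d=c["depth"].reshape(-1,1)
    P=np.hstack([p[:,:1]*d,-p[:,1:]*d,-d])
    if R is None: R=Rt.from_euler("xyz",c["rotation"]).as_matrix(); t=c["xyz"]
    return (P@R.T+t).reshape(400,640,3)
E
python3 - <<'E'
from h import *
for n in("top","side"):
    c=pickle.load(open(n+"0.pkl","rb")); W=cloud(c); hsv=cv2.cvtColor(c["pixels"],cv2.COLOR_BGR2HSV)
    ok=(c["depth"]>0)&(W[...,0]>.2)&(W[...,0]<.85)&(np.abs(W[...,1])<.6)
    bg=ok&(W[...,2]<.02); print(n,"bench z",np.median(W[bg][:,2]))
    m=(ok&(W[...,2]>.02)&(W[...,2]<.2)).astype(np.uint8)
    k,l,s,ce=cv2.connectedComponentsWithStats(m)
    for i in range(1,k):
        if s[i,4]<60: continue
        r=l==i; zt=np.percentile(W[r][:,2],90); top=r&(W[...,2]>zt-.008)
        q=W[top][:,:2].astype(np.float32); b=cv2.minAreaRect(q*1000)
        col=hsv[top]; print(ce[i].round(),s[i,4],"ztop",zt.round(4),"rect",np.round(b[0],1),np.round(b[1],1),round(b[2],1),"yellow",((col[:,0]>22)&(col[:,0]<35)&(col[:,1]>120)).mean().round(2),"mean",q.mean(0).round(4))
    # panel
    pm=((hsv[...,2]>170)&(hsv[...,1]<40)&ok&(W[...,2]<.02)).astype(np.uint8)
    k,l,s,ce=cv2.connectedComponentsWithStats(pm)
    for i in range(1,k):
        if s[i,4]>500: q=W[l==i]; print("panel",ce[i],cv2.minAreaRect(q[:,:2].astype(np.float32)*1000),np.median(q[:,2]))
E
```

```text
top bench z -0.00020999321971704177
[161. 114.] 1641 ztop 0.087 rect [812.4 420.9] [ 74.9 116.8] 0.1 yellow 0.0 mean [0.8128 0.4201]
[518. 184.] 520 ztop 0.0496 rect [ 618.9 -596.7] [237.5   6.7] 0.0 yellow 0.0 mean [ 0.6113 -0.597 ]
[206. 181.] 958 ztop 0.0674 rect [617.5 285.5] [106.2  64.3] 43.3 yellow 0.41 mean [0.617 0.284]
[153. 208.] 617 ztop 0.0503 rect [539.2 432.8] [86.5 86.6] 49.0 yellow 0.0 mean [0.5393 0.4321]
[464. 209.] 646 ztop 0.0956 rect [ 539.9 -425.1] [73.9 70.8] 87.2 yellow 0.0 mean [ 0.5396 -0.4264]
[219. 235.] 1009 ztop 0.0678 rect [467. 244.] [105.7  64.7] 6.3 yellow 0.0 mean [0.4655 0.2435]
[309. 238.] 878 ztop 0.0676 rect [458.7  -4.9] [ 63.5 102.5] 70.0 yellow 0.0 mean [ 0.4588 -0.005 ]
[378. 245.] 947 ztop 0.0675 rect [ 443.  -191.1] [104.3  63. ] 0.1 yellow 0.0 mean [ 0.4425 -0.1905]
panel [346.66935918 171.51938611] ((654.9155883789062, -111.06047821044922), (134.10858154296875, 243.3373260498047), 2.7294764518737793) 0.003789345912527775
side bench z 0.00010162262849722214
[317. 101.] 928 ztop 0.0865 rect [811.6 416.7] [ 75.3 121.5] 0.7 yellow 0.0 mean [0.8114 0.4098]
[248. 130.] 463 ztop 0.0497 rect [539.3 429.4] [86.2 91.7] 3.9 yellow 0.0 mean [0.5375 0.4253]
[291. 142.] 710 ztop 0.0664 rect [618.1 279.1] [110.3  65. ] 43.3 yellow 0.36 mean [0.6167 0.2768]
[256. 168.] 936 ztop 0.0665 rect [465.6 239.2] [108.7  68. ] 5.1 yellow 0.0 mean [0.4641 0.2364]
[299. 219.] 1160 ztop 0.0663 rect [458.8  -8.3] [ 66.4 104.8] 70.0 yellow 0.0 mean [ 0.4577 -0.0108]
[335. 270.] 1471 ztop 0.0672 rect [ 442.7 -193.7] [106.8  66. ] 1.7 yellow 0.0 mean [ 0.4409 -0.1965]
[437. 317.] 1354 ztop 0.095 rect [ 538.9 -429.2] [74.6 76.1] 48.4 yellow 0.0 mean [ 0.5372 -0.4312]
panel [381.183538   222.72651842] ((655.7628173828125, -112.6209716796875), (132.85545349121094, 244.09588623046875), 3.213907241821289) 0.004255264849495233
```

```bash
cat >> h.py <<'E'
PI=np.pi
def rot(yaw): return [-PI/2,0,yaw]
def pick(x,y,yaw):
    a=rot(yaw+PI/2)
    move_pose([x,y,.13],a)
    print("at",current_clock(),current_tool_pos(),current_finger_gap())
    g=line_to([x,y,.018],velocity=.12,guard=8); print("guard",g)
    if g: return False
    move_gripper(.05,40); print("gap",current_finger_gap(),current_clock())
    line_to([x,y,.20],velocity=.15); pause(.2)
    print("lift",current_finger_gap(),current_ft_force().round(2),current_moment().round(3),current_clock())
    return current_finger_gap()>.055
def peak(x,y,z,yaw,u,L,v):
    # peak joint speed estimate over the stroke (factor 2 over mean)
    qs=[ik([x+u[0]*s,y+u[1]*s,z],rot(yaw+PI/2)) for s in np.linspace(-L/2,L/2,11)]
    qs=np.array(qs); return np.abs(np.diff(qs,axis=0)).max(0)/(L/10)*v*2/np.array([1.89,1.89,2.22,3.01,3.01,3.01])
def shake(x,y,yaw,v,n=3,L=.10,z=.20):
    u=np.array([np.cos(yaw),np.sin(yaw)]); out=[]
    print("peak",peak(x,y,z,yaw,u,L,v).round(2))
    line_to([x-u[0]*L/2,y-u[1]*L/2,z],velocity=.15)
    for i in range(2*n):
        s=1 if i%2==0 else -1
        line_to([x+s*u[0]*L/2,y+s*u[1]*L/2,z],velocity=v)
        pause(.25); M=[]
        for _ in range(5): M.append(current_moment()); pause(.02)
        M=np.mean(M,0); out.append(s); f=current_ft_force()
        lat=M[1]*u[0]-M[0]*u[1]; print(s,"M",M.round(3),"about case y",round(lat,3),"F",np.round(f,2),"gap",round(float(current_finger_gap()),4))
    line_to([x,y,z],velocity=.2)
    print("clock",current_clock())
def place(x,y):
    line_to([x,y,.035],velocity=.18); 
    print("touch",line_to([x,y,.0165],velocity=.04,guard=4),current_tool_pos())
    move_gripper(.085); line_to([x,y,.13],velocity=.2); print("placed",current_clock(),current_ft_force().round(2))
E
python3 - <<'E'
from h import *
for c in [(.466,.2425,.1),(.4588,-.006,-.349),(.4428,-.192,.015)]:
    u=[np.cos(c[2]),np.sin(c[2])]
    for v in(.3,.4): print(peak(c[0],c[1],.2,c[2],u,.1,v).round(2))
print(current_clock())
if pick(.466,.2425,.1): shake(.466,.2425,.1,.35)
c=capture("side"); cv2.imwrite("pics/side1.png",c["pixels"])
E
```

```text
[0.17 0.62 0.6  0.   0.06 0.11]
[0.22 0.83 0.8  0.   0.07 0.14]
[0.14 0.67 0.55 0.   0.07 0.09]
[0.19 0.89 0.73 0.   0.09 0.12]
[0.44 0.62 0.55 0.   0.04 0.27]
[0.58 0.83 0.74 0.   0.06 0.37]
0.1
at 1.825 [0.46581158 0.24311923 0.13020467] 0.08521968771015749
guard False
gap 0.061981528907673264 3.25
lift 0.06229794502517411 [ 0.88 -0.01 -4.75] [ 0.033 -0.008  0.001] 4.8167
peak [0.2  0.72 0.7  0.   0.06 0.12]
1 M [-0.015  0.07   0.006] about case y 0.072 F [ 0.3   0.12 -3.34] gap 0.0622
-1 M [ 0.027 -0.089  0.013] about case y -0.092 F [-0.92 -1.28 -3.79] gap 0.062
1 M [0.007 0.043 0.011] about case y 0.042 F [-0.17  0.16 -4.59] gap 0.0621
-1 M [ 0.004 -0.072  0.023] about case y -0.072 F [-0.31 -0.09 -4.55] gap 0.0624
1 M [-0.013  0.079 -0.007] about case y 0.079 F [-0.29 -0.64 -4.66] gap 0.062
-1 M [ 0.022 -0.063 -0.003] about case y -0.065 F [-0.25  0.36 -4.61] gap 0.0622
clock 10.3
```

View pics/side1.png

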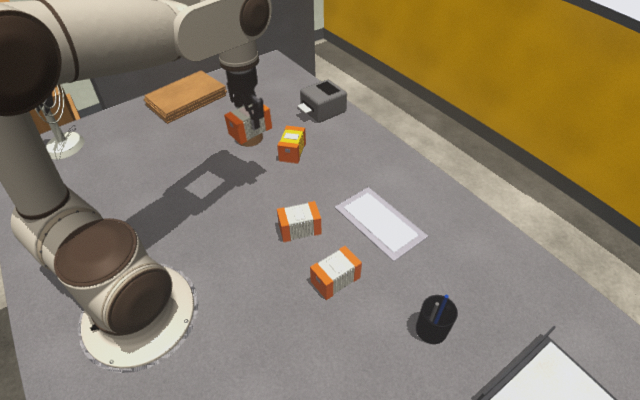

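The moment flips between about +0.07 and −0.07 N m with stroke direction, which matches the ball's size and sign. I'll confirm with a long, still average at each end so I'm not just reading a transient.

```bash
python3 - <<'E'
from h import *
x,y,yaw=.466,.2425,.1;u=np.array([np.cos(yaw),np.sin(yaw)])
for s in(1,-1,1,-1):
    line_to([x+s*.05*u[0],y+s*.05*u[1],.2],velocity=.36)
    r=[]
    for k in range(3):
        pause(.35); M=[]
        for _ in range(10): M.append(current_moment()); pause(.02)
        M=np.array(M)@[-u[1],u[0],0]; r.append((M.mean().round(3),M.std().round(3)))
    print(s,r)
print(current_clock(),current_finger_gap())
E
```

```text
1 [(np.float64(0.017), np.float64(0.029)), (np.float64(-0.016), np.float64(0.031)), (np.float64(-0.022), np.float64(0.016))]
-1 [(np.float64(-0.075), np.float64(0.012)), (np.float64(-0.074), np.float64(0.031)), (np.float64(-0.055), np.float64(0.031))]
1 [(np.float64(0.03), np.float64(0.03)), (np.float64(-0.012), np.float64(0.028)), (np.float64(-0.047), np.float64(0.025))]
-1 [(np.float64(-0.08), np.float64(0.034)), (np.float64(-0.062), np.float64(0.032)), (np.float64(-0.082), np.float64(0.023))]
18.1167 0.06215888525385259
```

Confirmed. The moment sits at −0.07 after a back stroke. After a forward stroke it swings to +0.07 and then creeps back at the same pose, which only a rolling mass would do. Now I present this case.

```bash
python3 - <<'E'
from h import *
line_to([.655,-.112,.2],rot(PI/2+.03),velocity=.15)
line_to([.655,-.112,.173],velocity=.05); pause(.5)
print(current_clock(),current_tool_pos(),current_ee_rot(),current_finger_gap(),current_ft_force(),current_joint_pos())
for n in("top","side"):
    c=capture(n); cv2.imwrite(f"pics/{n}2.png",c["pixels"]); pickle.dump(c,open(n+"2.pkl","wb")); W=cloud(c)
    hsv=cv2.cvtColor(c["pixels"],cv2.COLOR_BGR2HSV)
    m=(c["depth"]>0)&(np.abs(W[...,0]-.655)<.1)&(np.abs(W[...,1]+.112)<.08)&(W[...,2]>.1)&(W[...,2]<.3)
    o=m&(hsv[...,0]<20)&(hsv[...,1]>150)&(hsv[...,2]>80)
    P=W[o]
    print(n,o.sum())
    if not len(P): continue
    print("range",np.percentile(P,[1,99],axis=0).round(4).tolist())
    for nm,e in(("near",P[P[:,0]<.655]),("far",P[P[:,0]>.655])):
        if len(e)>10:
            top=e[e[:,2]>np.percentile(e[:,2],95)-.006]; print(nm,"n",len(e),"xyz",e.mean(0).round(3),"z 2..98",np.percentile(e[:,2],[2,98]).round(4),"topz",np.median(top[:,2]).round(4),"x",np.percentile(e[:,0],[2,98]).round(3))
E
```

```text
22.2833 [ 0.65502239 -0.11198516  0.17306016] [-1.57087287e+00  2.71682372e-05  1.60081390e+00] 0.0623417683882988 [ 0.48716407  0.10804107 -4.0983813 ] [-2.85155679e-01  3.59807819e-01  1.29475466e+00 -2.10972359e-06
  1.48694898e+00 -1.88596940e+00]
top 277
range [[0.5996, -0.1404, 0.173], [0.6203, -0.0798, 0.2188]]
near n 277 xyz [ 0.609 -0.109  0.211] z 2..98 [0.1736 0.2186] topz 0.2155 x [0.6  0.62]
side 564
range [[0.6005, -0.1484, 0.1556], [0.7042, -0.0854, 0.2178]]
near n 525 xyz [ 0.607 -0.122  0.194] z 2..98 [0.1565 0.2174] topz 0.2153 x [0.601 0.62 ]
far n 39 xyz [ 0.697 -0.143  0.173] z 2..98 [0.1579 0.2177] topz 0.1837 x [0.688 0.707]
```

```bash
python3 -c "
import cv2
for n,a in(('side',(280,60,240,210)),('top',(220,90,240,180))):
    i=cv2.imread('pics/%s2.png'%n);x,y,w,h=a;cv2.imwrite('pics/%s2c.png'%n,cv2.resize(i[y:y+h,x:x+w],(w*5//2,h*5//2),interpolation=2))"
```

```text
(no output)
```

View pics/side2c.png

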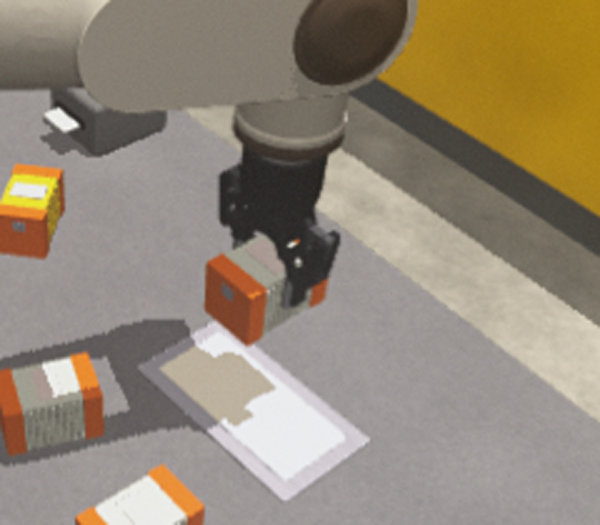

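View pics/top2c.png

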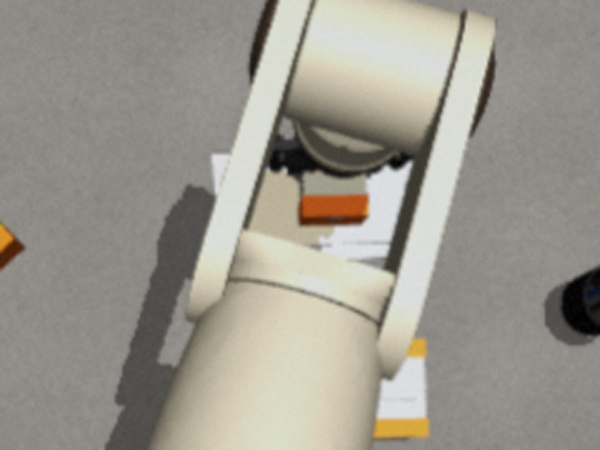

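The case hangs level: near-end z is 0.1565–0.217 and far-end z 0.158–0.218. It is centred at x≈0.652, with its underside about 0.15 m above the panel.

```bash
python3 - <<'E'
from h import *
print(current_clock(),np.abs(current_dq()).max(),current_finger_gap(),current_tool_pos()); hand_in()
E
```

```text
22.3833 0.00174780179096924 0.06173062036465473 [ 0.65498944 -0.11200109  0.17299033]
the job is handed in; nothing more can be done
```

I found the rattling case on the first pick and handed the job in at 22.4 s, still holding it over the middle of the light panel.

- **Finding it:** I picked up the leftmost case, at about (0.466, 0.243), with a 40 N grip and shook it along its length in 10 cm strokes. The moment about the jaw axis flipped by about 0.14 N m with stroke direction, against the 0.13 N m expected for the loose ball. Because it was the first one, I did not lift the other two cases. I never sent the arm near the tape roll, the pen cup or the yellow look-alike.
- **Confirming it:** In a slower re-check, the moment stayed near −0.07 N m after each back stroke. After each forward stroke it started positive and crept back below zero, so the two ends differed by less than in the first shake. I took this as the ball slowly rolling back on a slight tilt, since only a loose mass shifts the moment at a fixed pose. I did not shake a quiet case for comparison.
- **Last checks:** The gripper stood at (0.655, −0.112), the measured panel centre. The side camera put the case level to within about 1 mm end to end and within about 3 mm of centre along x. Its underside was about 15 cm above the panel. The arm was still and the grip secure (finger gap 62 mm).

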